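Seat a switch insert in the test jig and hold the spring slide at the mark

ROBOT

A 7-joint arm with a two-finger parallel gripper is mounted at the origin on the work surface. World frame = base frame: x ahead of the robot, y to its left, z up, the work surface at z = 0. Lengths are in m, angles in rad, forces in N, time in s.
With the tool pointing down it reaches from about 0.4 to 0.925 m from the base axis. Payload 5.6 kg.
Tool frame: the origin (TCP) lies midway between the tips of the shut fingers; the grasp point (between the pads) lies 19 mm behind it (env.grip_depth is the distance from the TCP to the grasp point, in m); z points along the fingers, y is the line along which they close (so a half turn about z gives the same grasp; the last joint's range is limited). The gripper opens to 85 mm and grips with 20 to 120 N. Pads are 22 mm wide; open, the fingers measure 114 mm over their backs; the gripper's body (76 mm by 85 mm) begins 54 mm behind the grasp point. The pads swing forward as they close: fully open they stand 13 mm farther back than shut.
Start: joints at [1.272, 0.468, -0.012, 1.603, 0.006, 1.071, -0.056], TCP at [0.164, -0.629, 0.231] pointing down, gripper open.
Joint ranges: [-2.53, 2.53], [-0.31, 2.02], [-1.57, 1.55], [0.28, 2.44], [-1.29, 4.43], [0.15, 1.84], [-2.92, 2.92]. Speed limits (rad/s): [2.57, 2.57, 3.14, 3.14, 3.14, 3.14, 3.14].

INTERFACE

Orientations are given as a rotation vector (axis times angle).
In Python, from plant import env, viewer gives the robot as it stands.
- The arm moves only by the shell command python3 -m jog 'ROWS'. ROWS is JSON, a list of rows, each a list of 7 numbers: the shift along the tool's x, y, z in cm, then the turn, a rotation vector about the tool's x, y, z in rad, then the opening, from 0 (shut) to 1 (fully open). In form: [[x, y, z, rx, ry, rz, claw], ...]. A call has 1 to 20 rows; each row shifts and turns the commanded pose from where the row before left it, along the tool's axes as they then stand; what a row does not reach is not made up. A row lasts 1/8 s, in which the tool goes at most 62.5 mm and 10.7 degrees, less where a joint would pass 70% of its speed; a pose out of reach is approached as far as the arm can. A call with a gripper value outside its range is refused whole. The fingers move at their own pace and stop on an object; the grip force is fixed at half the most. Time passes only in rows, so rows that do not move let the fingers close. It gives the time, the measured TCP pose, the force, the opening and the grip force at its end, in the units of the state.
- env.state(): the state, without advancing time (a new reading comes with each control period).
- viewer.capture(name): name is "scene" or "top"; returns the picture (420x560x3 uint8, red, green, blue); there is no depth.
- viewer.camera_info(name): a dict with "fx", "fy", "cx", "cy" (pixels), "xyz" and "orientation" of the camera in the world. Camera axes: x right, y down, z forward; pixel columns grow to the right and rows downward; lengths in m; the calibration is good to about 2 mm. A picture is of the moment at which its call begins. camera_info takes no time and is no camera call.
- env.job_done(): hands the job in; it is judged then, once.
The state is a dict: "t": time; "qpos": joint angles; "qvel": joint speeds; "joint_efforts": joint torques, N m; "tcp_pos": TCP position; "tcp_rot": TCP orientation; "ft_force": force on the tool from outside, world axes, zero at the start; "ft_torque": the same for the moment, N m; "opening": finger opening in m; "grip_force": force on a finger pad.
Only numpy, scipy, OpenCV 4.12 (cv2) and the standard library are available. Lean on these libraries where they do the work, as an engineer would, in place of code of your own. Each camera call takes 0.05 s, during which the arm holds its last target. There are 200 camera calls.

TASK

Plug the white switch insert with the blue rocker upright and fully home into the black socket of the green test jig. Then pull the red handle of the jig's spring-return slide out until its pointer points at the middle of the yellow mark beside it, and finish while still holding the slide there with the gripper, for it springs back if let go. Leave the other parts on the bench where they are.

Things in the scene. Friction and masses are not known exactly. Their poses are not given: they have to be found in the camera images.
- jig: Green plate 200 x 210 x 12 mm, fixed. Origin: centre of its underside, on the bench; x away from the robot (yaw up to 0.35 rad either way), y left, z up. In mm on it: black socket block 64 x 50 centred at (0, -65), top at 36; two rails along x, top at 24, guiding the slide at y 25; grey spring housing 35 x 60 centred at (78, 25), top at 42; white scale strip at y 89.
- socket_mouth (a point): Centre of the mouth of the rectangular hole in the socket block, level with the block's top, 36 mm above the bench. The hole is 37 mm along the jig's x, 23 mm along its y, 20 mm deep, with a 2 mm chamfer round the mouth. Axes as the jig's.
- insert: The insert to plug in: white with a blue rocker, about 70 g, loose, upright. Grey foot 34 (own x) x 20 (own y) x 18 mm high; above it the housing 44 (x) x 28 (y) from 18 to 54 mm (rocker to 55.5). Origin: centre of the foot's underside, z up. Grip across the 28 mm. Home: its shoulder rests on the socket block, origin 18 mm below the mouth; half a turn round fits too.
- slide: Spring-return slide: steel bar 150 x 30 x 12 mm along the jig's x, with red handle and pointer. Origin: centre of the bar's underside, 13.5 mm above the bench; axes as the jig's. It moves along the jig's -x from home (spring holds it in with 3.3 N) to a stop at 65 mm; the spring adds 0.11 N per mm and returns it when let go. Mass about 0.25 kg.
- handle (a point): Grip point on the axis of the slide's red upright handle, 57.5 mm above the bench. The handle is 14 mm thick (jig x), 30 mm wide (jig y), from 25.5 to 75.5 mm above the bench. Take it from above with fingers in front and behind (closing along the jig's x). Moves with the slide.
- pointer (a point): Tip of the red pointer arm (6 mm wide) that reaches left (jig +y) from the handle's foot, 49 mm from the handle's axis and level with it along the jig's x, 31 mm above the bench. Moves with the slide.
- pointer_home (a point): Fixed point on the jig where the pointer's tip stands when the slide is home. Axes as the jig's.
- mark: Yellow mark block fixed on the jig beside the pointer's path, 10 (jig x) x 20 (jig y) x 19 mm high. Origin: centre of its underside, 12 mm above the bench; axes as the jig's. Its middle is 26 to 48 mm from pointer_home along the jig's -x: so far must the slide be pulled. The pointer's tip passes 3 mm beside it and is level when within its 10 mm width.
- spare: Bystander: another insert of the same shape and size, black with a red rocker. Loose. Origin: centre of its underside.
- jar: Bystander: amber glass jar with a white cap, 54 mm across, 80 mm high. Loose. Origin: centre of its underside.
- tray: Bystander: blue tray of brass contacts, 90 x 100 x 35 mm, 0.8 kg. Loose. Origin: centre of its underside.
There are look-alikes about, which are no part of the job. Leave any purple look-alike of the insert alone.

How it is judged:
On the way:
1. the insert is plugged fully home while the slide is still home (horizontal distance between insert and socket_mouth below 0.004 m and z of insert in the frame of socket_mouth below -0.0155 m and angle between the x axis of insert and the x axis of jig, either way round below 0.12 rad and angle between insert's own z axis and vertical below 0.08 rad and distance between pointer and pointer_home below 0.006 m), for 0.2 s.
At the end, for the whole second after the job is handed in: The insert is upright, within 2.5 mm of fully home and 4 mm of the hole's centre, free of the fingers; the pointer is within 5 mm of the yellow block's middle along the pull; the slide is still, the fingers bear on it with over 1.5 N, and no loose part does (horizontal distance between insert and socket_mouth below 0.004 m and z of insert in the frame of socket_mouth below -0.0155 m and angle between the x axis of insert and the x axis of jig, either way round below 0.12 rad and angle between insert's own z axis and vertical below 0.08 rad and x of pointer in the frame of mark between -0.005 and 0.005 m and linear speed of slide below 0.01 m/s and contact force between the fingers and slide above 1.5 N and contact force between the fingers and insert below 0.5 N and contact force between slide and spare below 0.3 N and contact force between slide and jar below 0.3 N and contact force between slide and tray below 0.3 N and contact force between slide and insert below 0.3 N); the arm keeps its last pose, push and grip.
It fails at once if a bystander (black insert, jar or tray) is shifted by more than 30 mm (distance of any of spare, jar, tray from where it was at the start of the episode above 0.03 m).
It also fails if it takes over 48 s, if anything falls off the work surface, if the arm or the gripper's body presses on something with over 40 N, if the wrist force passes 120 N, or if a joint passes its speed limit or range.

## Working session

There is one attempt and no reset: what is moved stays moved. The work goes in short steps, Python scripts to look and compute and a shell command to move; the robot and the scene stay as the last step left them, time stands still between calls to the robot, and variables do not carry over. Pictures are saved under pics/ and viewed, at most 10 in all, crops included, and the job is handed in when it is done.

```bash
mkdir -p pics; ls; python3 - <<'E'
from plant import env, viewer
import cv2
for n in ("scene","top"):
    im=viewer.capture(n); cv2.imwrite(f"pics/{n}0.png",im[:,:,::-1])
    print(viewer.camera_info(n))
s=env.state(); print(s["t"],s["tcp_pos"],s["tcp_rot"],s["opening"])
E
```

```text
pics
{'fx': 387.7500342115922, 'fy': 387.7500342115922, 'cx': 286.83239380816894, 'cy': 210.6383484687253, 'xyz': array([0.94839757, 0.52808579, 0.65998125]), 'orientation': array([-0.77144111, -2.56475837,  1.13108434])}
{'fx': 386.632867865031, 'fy': 386.632867865031, 'cx': 280.1150159662567, 'cy': 211.46584802601677, 'xyz': array([ 0.46858995, -0.03680019,  0.98598483]), 'orientation': array([-2.15255692,  2.18603026, -0.08452922])}
0.1 [ 0.16424599 -0.62837675  0.23041443] [-3.11437070e+00 -4.00344658e-01  5.16882548e-04] 0.08527995866991825
```

View pics/top0.png

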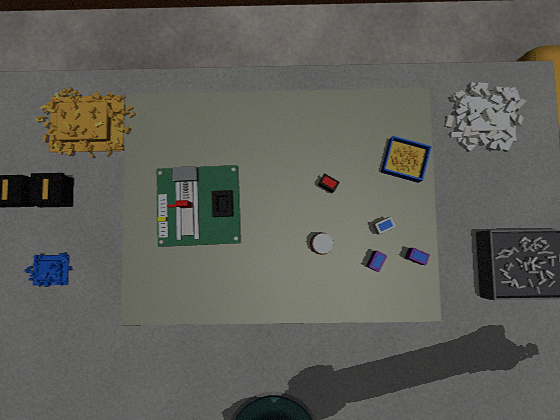

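View pics/scene0.png

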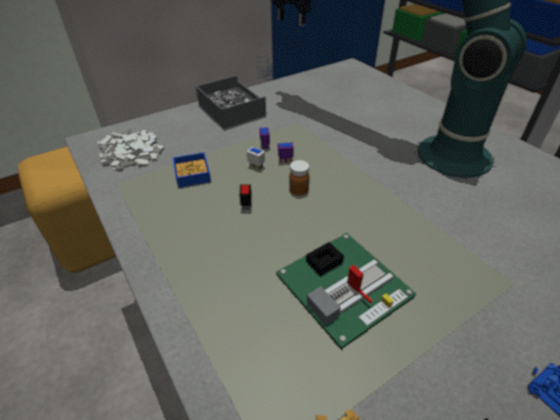

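Candidates for the insert in the top view are the white body with blue rocker at (385,226), purple look-alikes at (375,260) and (417,256), and the black/red spare at (328,183). I choose (385,226) and check it in one close crop, together with the jig.

```bash
python3 - <<'E'
import cv2,numpy as np
t=cv2.imread("pics/top0.png"); s=cv2.imread("pics/scene0.png")
def c(im,u,v,w,h,k): return cv2.resize(im[v:v+h,u:u+w],None,fx=k,fy=k,interpolation=cv2.INTER_CUBIC)
a=c(t,360,205,40,60,10)   # 400x600
b=c(t,150,160,100,90,4)   # 400x360
d=c(s,236,136,66,40,6)    # 396x240
o=np.zeros((600,800,3),np.uint8); o[:,:400]=a; o[:360,400:]=b; o[360:,400:796]=d
cv2.imwrite("pics/crop1.png",o)
E
```

```text
(no output)
```

View pics/crop1.png

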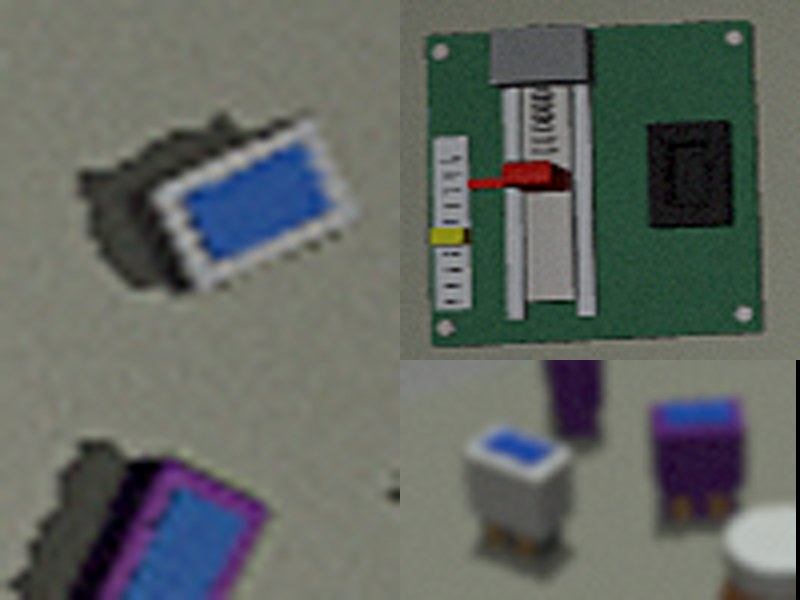

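The choice is right: the crop shows a white body, blue rocker and upright, with top corners at about (375.5,224), (391,212), (395.5,221.5) and (380.3,229). The jig is nearly unrotated, with its +y side on the left. I'll fit the poses from these points.

```bash
cat > h.py <<'E'
import numpy as np, cv2
from scipy.optimize import least_squares
from scipy.spatial.transform import Rotation as R
from plant import env, viewer
def proj(n,P):
    c=viewer.camera_info(n); q=(np.atleast_2d(P)-c["xyz"])@R.from_rotvec(c["orientation"]).as_matrix()
    return np.c_[c["fx"]*q[:,0]/q[:,2]+c["cx"], c["fy"]*q[:,1]/q[:,2]+c["cy"]]
def unproj(n,uv,z):
    c=viewer.camera_info(n); uv=np.atleast_2d(uv)
    d=np.c_[(uv[:,0]-c["cx"])/c["fx"],(uv[:,1]-c["cy"])/c["fy"],np.ones(len(uv))]@R.from_rotvec(c["orientation"]).as_matrix().T
    return c["xyz"]+d*((z-c["xyz"][2])/d[:,2])[:,None]
def w(p,L):  # pose x,y,yaw ; local pts
    L=np.atleast_2d(L); c,s=np.cos(p[2]),np.sin(p[2])
    return np.c_[p[0]+c*L[:,0]-s*L[:,1],p[1]+s*L[:,0]+c*L[:,1],L[:,2]]
def fit(L,obs,p0):  # obs: {cam: uv}
    L=np.array(L,float)
    r=least_squares(lambda p:np.concatenate([(proj(n,w(p,L))-uv).ravel() for n,uv in obs.items()]),p0)
    return r.x, r.fun.reshape(-1,2)
def crop(pts,u,v,k): return (np.array(pts,float)+.5)/k-.5+np.array([u,v])
E
python3 - <<'E'
from h import *
np.set_printoptions(precision=4,suppress=True)
J=[[.1,.105,.012],[.1,-.105,.012],[-.1,-.105,.012],[-.1,.105,.012]]
uv=crop(np.array([[427,37],[752,20],[763,330],[433,347]])-[400,0],150,160,4)
p,f=fit(J,{"top":uv},[.5,.2,0]); print("jig",p,f)
S=[[.032,-.04,.036],[.032,-.09,.036],[-.032,-.09,.036],[-.032,-.04,.036]]
su=crop(np.array([[648,123],[731,120],[734,226],[650,228]])-[400,0],150,160,4)
print("socket",proj("top",w(p,S))-su)
pj,f=fit(J+S,{"top":np.r_[uv,su]},p); print("jig2",pj,f.std(0))
I=[[-.022,.014,.054],[.022,.014,.054],[.022,-.014,.054],[-.022,-.014,.054]]
iu=crop([[155,190],[310,122],[355,215],[203,290]],360,205,10)
pi,f=fit(I,{"top":iu},[.45,-.3,-1.2]); print("ins",pi,f)
pts=crop(np.array([[448,236],[469,184]])-[400,0],150,160,4)
W=unproj("top",pts,.031)
c,s=np.cos(pj[2]),np.sin(pj[2])
print("mark,ptr in jig",(W[:,:2]-pj[:2])@np.array([[c,-s],[s,c]]))
# scene-camera overlays
print("scene jig",proj("scene",w(pj,J)),"sock",proj("scene",w(pj,S)),"ins",proj("scene",w(pi,I)))
o=cv2.imread("pics/scene0.png");
k=4
def c2(u,v,ww,hh,P,k):
    a=cv2.resize(o[v:v+hh,u:u+ww],None,fx=k,fy=k,interpolation=cv2.INTER_CUBIC)
    for q in P: cv2.circle(a,tuple(int(round(t)) for t in ((q-[u,v]+.5)*k-.5)),2,(255,255,0),-1)
    return a
A=c2(270,225,150,125,np.r_[proj("scene",w(pj,J)),proj("scene",w(pj,S))],4)
B=c2(240,140,25,30,proj("scene",w(pi,I)),8)
out=np.zeros((500,800,3),np.uint8); out[:,:600]=A; out[:240,600:]=B; cv2.imwrite("pics/ov.png",out)
np.save("p.npy",np.r_[pj,pi])
E
```

```text
jig [0.5763 0.1829 0.0338] [[-0.301  -0.4103]
 [ 0.1025 -0.3079]
 [ 0.4337  0.4257]
 [-0.2431  0.256 ]]
socket [[-0.1143  0.1409]
 [-0.7925 -0.1176]
 [-0.5756 -0.968 ]
 [ 0.2304 -0.4649]]
jig2 [0.5759 0.1825 0.0315] [0.3718 0.4218]
ins [ 0.5164 -0.2779 -1.154 ] [[-0.7352 -0.0374]
 [ 0.2373 -0.882 ]
 [ 0.9031  0.3654]
 [-0.4064  0.5429]]
mark,ptr in jig [[-0.0312  0.0877]
 [ 0.0006  0.074 ]]
scene jig [[341.5441 345.8398]
 [275.8682 270.5125]
 [346.618  231.6332]
 [416.5578 292.4184]] sock [[320.8602 268.3966]
 [306.0503 253.3689]
 [329.1627 240.6858]
 [344.3256 254.75  ]] ins [[259.686  155.8296]
 [246.8307 150.9717]
 [252.7918 146.3108]
 [265.5363 151.0149]]
```

View pics/ov.png

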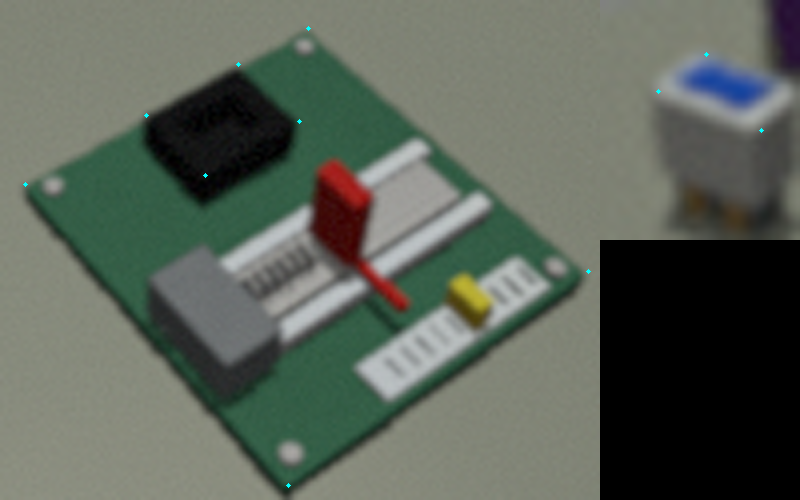

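The scene view confirms the top-view fit to about 1 px. The plate corners lie at crop (28,190), (308,33), (582,280) and (288,490). I'll refine with both cameras and compute the moves.

```bash
python3 - <<'E'
from h import *
np.set_printoptions(precision=4,suppress=True)
P=np.load("p.npy"); pj,pi=P[:3],P[3:]
J=[[.1,.105,.012],[.1,-.105,.012],[-.1,-.105,.012],[-.1,.105,.012]]
S=[[.032,-.04,.036],[.032,-.09,.036],[-.032,-.09,.036],[-.032,-.04,.036]]
tu=np.r_[crop(np.array([[427,37],[752,20],[763,330],[433,347]])-[400,0],150,160,4),crop(np.array([[648,123],[731,120],[734,226],[650,228]])-[400,0],150,160,4)]
su=np.r_[crop([[288,490],[28,190],[308,33],[582,280]],270,225,4),crop([[205,180],[147,120],[239,70],[297,127]],270,225,4)]
a,f=fit(J+S,{"top":tu,"scene":su},pj); print("jig both",a,f.std())
b,f=fit(J+S,{"scene":su},pj); print("jig scene",b,f.std())
I=[[-.022,.014,.054],[.022,.014,.054],[.022,-.014,.054],[-.022,-.014,.054]]
iu=crop([[155,190],[310,122],[355,215],[203,290]],360,205,10)
si=crop(np.array([[755,130],[658,88],[706,55],[795,90]])-[600,0],240,140,8)
i2,f=fit(I,{"top":iu,"scene":si},pi); print("ins both",i2,f.std())
i3,f=fit(I,{"scene":si},pi); print("ins scene",i3,f.std())
np.save("p.npy",np.r_[a,i2])
print("mouth",w(a,[0,-.065,.036]))
# scene mark / pointer
mp=crop([[470,287],[404,305]],270,225,4); W=unproj("scene",mp,.031)
c,s=np.cos(a[2]),np.sin(a[2]); print("scene mark(top centre),ptr in jig",(W[:,:2]-a[:2])@np.array([[c,-s],[s,c]]))
st=env.state(); M=R.from_rotvec(st["tcp_rot"]).as_matrix(); print(M, env.grip_depth)
def need(xyz,yaw_closing): # tool-axis shift (cm), turn about tool z so tool y along closing
    d=M.T@(np.array(xyz)-st["tcp_pos"])*100
    y=np.array([np.cos(yaw_closing),np.sin(yaw_closing),0]); y=M.T@y; ang=np.arctan2(-y[0],y[1]); ang=(ang+np.pi/2)%np.pi-np.pi/2
    return d,ang
print("ins",need([i2[0],i2[1],.13],i2[2]+np.pi/2))
for n in("jar","spare"): pass
print("jar",unproj("top",[321,241],.08),"purple",unproj("top",[[375,260],[417,256]],.054),"spare",unproj("top",[328,183],.054))
E
```

```text
jig both [0.5771 0.1839 0.0299] 0.5574435222797494
jig scene [0.5784 0.1853 0.0289] 0.5713861699399572
ins both [ 0.5169 -0.2784 -1.1667] 0.5730760387264194
ins scene [ 0.5174 -0.2794 -1.194 ] 0.43971661368894666
mouth [[0.579  0.1189 0.036 ]]
scene mark(top centre),ptr in jig [[-0.0334  0.0836]
 [ 0.      0.0726]]
[[ 0.9675  0.2529 -0.0005]
 [ 0.2529 -0.9675  0.0015]
 [-0.0001 -0.0016 -1.    ]] 0.0187
ins (array([ 42.9705, -24.9242,  10.0767]), np.float64(1.4223998740862402))
jar [[ 0.4799 -0.1206  0.08  ]] purple [[ 0.4331 -0.2506  0.054 ]
 [ 0.4411 -0.3508  0.054 ]] spare [[ 0.6206 -0.1435  0.054 ]]
```

The mark is about 32–34 mm from home along -x. I'm moving above the insert, translating first and then turning.

```bash
python3 -m jog '[[4.3,-2.5,0,0,0,0,0.65],[4.3,-2.5,0,0,0,0,0.65],[4.3,-2.5,0,0,0,0,0.65],[4.3,-2.5,0,0,0,0,0.65],[4.3,-2.5,0,0,0,0,0.65],[4.3,-2.5,0,0,0,0,0.65],[4.3,-2.5,0,0,0,0,0.65],[4.3,-2.5,1,0,0,0,0.65],[4.3,-2.5,1,0,0,0,0.65],[4.3,-2.4,2,0,0,-0.172,0.65]]' && python3 -m jog '[[0,0,1,0,0,-0.172,0.65],[0,0,1,0,0,-0.172,0.65],[0,0,1,0,0,-0.172,0.65],[0,0,0,0,0,-0.172,0.65],[0,0,0,0,0,-0.172,0.65],[0,0,0,0,0,-0.172,0.65],[0,0,0,0,0,-0.172,0.65],[0,0,0,0,0,-0.172,0.65],[0,0,0,0,0,-0.172,0.65],[0,0,0,0,0,0,0.65]]'; cat >>h.py <<'E'
def need(xyz,yaw):
    st=env.state(); M=R.from_rotvec(st["tcp_rot"]).as_matrix()
    d=M.T@(np.array(xyz)-st["tcp_pos"])*100
    y=M.T@[np.cos(yaw),np.sin(yaw),0]; a=np.arctan2(-y[0],y[1]); a=(a+np.pi/2)%np.pi-np.pi/2
    print("shift cm",d.round(2),"turn",round(a,3),"tilt",M[:,2].round(4),"t",st["t"],"open",st["opening"],"tcp",st["tcp_pos"].round(4),"F",np.round(st["ft_force"],2),"grip",st["grip_force"])
E
python3 -c "
from h import *
i=np.load('p.npy')[3:]; need([i[0],i[1],.022],i[2]+np.pi/2)
for n in ('top','scene'): cv2.imwrite('pics/%s1.png'%n,viewer.capture(n)[:,:,::-1])
"
```

```text
t: 1.35
tcp_pos: [0.5188, -0.2782, 0.1914]
tcp_rot: [3.067, 0.673, 0.001]
ft_force: [0.6, -1.4, -0.4]
opening: 0.0556
grip_force: 0.0
t: 2.6
tcp_pos: [0.5171, -0.2792, 0.1608]
tcp_rot: [-1.732, -2.62, -0.001]
ft_force: [-0.8, -0.9, 0.0]
opening: 0.0552
grip_force: 0.0
shift cm [ 0.07  0.02 13.88] turn -0.001 tilt [-7.e-04  9.e-04 -1.e+00] t 2.6 open 0.05521169596940037 tcp [ 0.5171 -0.2792  0.1608] F [-0.85 -0.92  0.02] grip 0.0
```

```bash
python3 -m jog '[[0.07,0,3,0,0,0,0.65],[0,0,3,0,0,0,0.65],[0,0,3,0,0,0,0.65],[0,0,2.4,0,0,0,0.65],[0,0,1.5,0,0,0,0.65],[0,0,1,0,0,0,0.65],[0,0,0,0,0,0,0.65],[0,0,0,0,0,0,0],[0,0,0,0,0,0,0],[0,0,0,0,0,0,0],[0,0,0,0,0,0,0],[0,0,0,0,0,0,0],[0,0,0,0,0,0,0]]' && python3 -c "
from h import *
i=np.load('p.npy'); need([i[3],i[4],.022],i[5]+np.pi/2)
a=[cv2.resize(viewer.capture(n)[v:v+75,u:u+100,::-1],None,fx=4,fy=4,interpolation=2) for n,u,v in (('top',340,190),('scene',210,110))]
cv2.imwrite('pics/grasp.png',np.hstack(a))
"
```

```text
t: 4.32
tcp_pos: [0.5179, -0.2789, 0.0233]
tcp_rot: [1.729, 2.621, 0.0]
ft_force: [-0.6, -0.0, 6.5]
opening: 0.0273
grip_force: 59.8
shift cm [ 0.09 -0.08  0.13] turn 0.001 tilt [ 0.0015 -0.001  -1.    ] t 4.325 open 0.027270750260620244 tcp [ 0.5179 -0.2789  0.0233] F [-0.62 -0.05  6.49] grip 59.767354130744934
```

View pics/grasp.png

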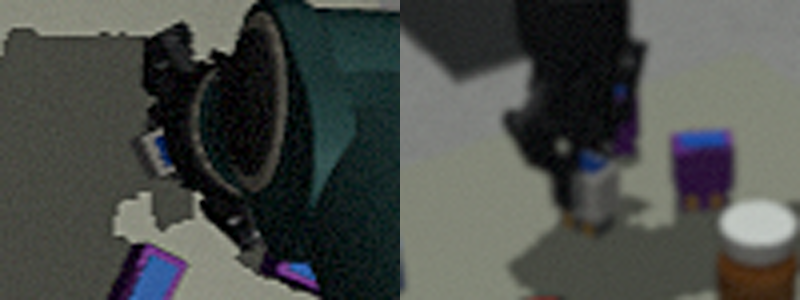

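Gripped: the white insert is between the fingers and the look-alikes are untouched. I'm lifting and carrying it over the socket.

```bash
python3 -m jog '[[0,0,-1,0,0,0,0],[0,0,-3,0,0,0,0],[0,0,-4,0,0,0,0],[0,0,-4,0,0,0,0],[2,1.3,-2,0,0,0,0],[4.2,2.6,0,0,0,0,0],[4.2,2.6,0,0,0,0,0],[4.2,2.6,0,0,0,0,0],[4.2,2.6,0,0,0,0,0],[4.2,2.6,0,0,0,0,0],[4.2,2.6,0,0,0,0,0],[4.2,2.6,0,0,0,0,0],[2.5,1.7,0,0,0,-0.171,0],[0,0,0,0,0,-0.171,0],[0,0,0,0,0,-0.171,0],[0,0,0,0,0,-0.171,0],[0,0,0,0,0,-0.171,0],[0,0,0,0,0,-0.171,0],[0,0,0,0,0,-0.171,0],[0,0,0,0,0,0,0]]' && python3 -c "
from h import *
p=np.load('p.npy'); m=w(p[:3],[0,-.065,.036])[0]; need([m[0],m[1],.09],p[2]+np.pi/2)
"
```

```text
t: 6.92
tcp_pos: [0.5772, 0.1177, 0.1617]
tcp_rot: [0.048, -3.139, -0.001]
ft_force: [0.2, -0.0, -0.6]
opening: 0.0277
grip_force: 59.2
shift cm [-0.2   0.11  7.17] turn 0.001 tilt [-2.e-03  7.e-04 -1.e+00] t 6.925 open 0.027680952224486622 tcp [0.5772 0.1177 0.1617] F [ 0.19 -0.04 -0.58] grip 59.19002652168274
```

```bash
python3 -m jog '[[-0.15,0.06,2.5,0,0,0,0],[-0.14,0.05,2.5,0,0,0,0],[0,0,2.2,0,0,0,0],[0,0,0,0,0,0,0],[0,0,0,0,0,0,0]]' && python3 -c "
from h import *
p=np.load('p.npy'); m=w(p[:3],[0,-.065,.036])[0]; need([m[0],m[1],.09],p[2]+np.pi/2)
a=[cv2.resize(viewer.capture(n)[v:v+100,u:u+66,::-1],None,fx=6,fy=6,interpolation=2) for n,u,v in (('top',190,160),('scene',295,190))]
cv2.imwrite('pics/hover.png',np.hstack(a))
print(proj('scene',w(np.r_[m[:2],p[2]],[[x,y,z] for z in (.068,.086,.122) for x,y in ((.022,.014),(.022,-.014),(-.022,.014))])))
"
```

```text
t: 7.55
tcp_pos: [0.5816, 0.1183, 0.0909]
tcp_rot: [-0.049, 3.14, 0.001]
ft_force: [-0.5, -0.4, 0.4]
opening: 0.0273
grip_force: 59.2
shift cm [0.26 0.07 0.09] turn 0.001 tilt [ 8.e-04  4.e-04 -1.e+00] t 7.55 open 0.027264278824579595 tcp [0.5816 0.1183 0.0909] F [-0.45 -0.45  0.43] grip 59.19086158275604
[[322.19869042 253.24613599]
 [313.63393751 244.87502129]
 [338.73546175 244.00112053]
 [322.76509165 247.2362173 ]
 [314.05644286 238.86496821]
 [339.54222811 237.99200983]
 [323.95305769 234.63105512]
 [314.94169381 226.27245259]
 [341.23240951 225.40287901]]
```

View pics/hover.png

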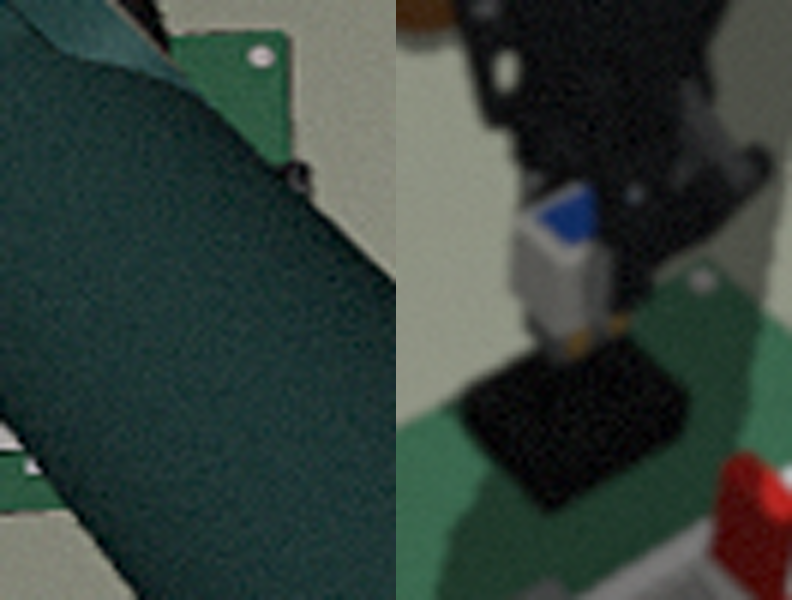

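The insert is above the block, roughly centred. I'm correcting by what the kinematics show and going down to just above the mouth for a check with a wireframe overlay.

```bash
python3 -m jog '[[0.17,0.07,1.5,0,0,0,0],[0,0,1,0,0,0,0],[0,0,0,0,0,0,0],[0,0,0,0,0,0,0]]' && python3 -c "
from h import *
p=np.load('p.npy'); m=w(p[:3],[0,-.065,.036])[0]; need([m[0],m[1],.058],p[2]+np.pi/2)
st=env.state(); M=R.from_rotvec(st['tcp_rot']).as_matrix(); c=st['tcp_pos']+M[:,0]*.0009-[0,0,.0228]; print(c)
u,v,k=300,205,12
im=cv2.resize(viewer.capture('scene')[v:v+50,u:u+60,::-1],None,fx=k,fy=k,interpolation=2)
cv2.imwrite('pics/raw2.png',im)
def dr(P,col,cl=True):
    q=((proj('scene',P)-[u,v]+.5)*k-.5).round().astype(np.int32); cv2.polylines(im,[q],cl,col,1)
r=lambda a,b,z:[[a,b,z],[-a,b,z],[-a,-b,z],[a,-b,z]]
W=lambda L:w(np.r_[c[:2],p[2]],L)+[0,0,c[2]]
dr(W(r(.022,.014,.054)),(0,255,255)); dr(W(r(.022,.014,.018)),(0,255,255)); dr(W(r(.017,.010,0)),(255,255,0))
dr(w(p[:3],np.array(r(.032,.025,.036))+[0,-.065,0]),(0,255,0)); dr(w(p[:3],np.array(r(.0185,.0115,.036))+[0,-.065,0]),(255,0,255))
cv2.imwrite('pics/ov2.png',im)
"
```

```text
t: 8.15
tcp_pos: [0.5797, 0.1185, 0.0652]
tcp_rot: [0.049, -3.141, -0.0]
ft_force: [0.7, -0.3, -0.8]
opening: 0.0274
grip_force: 59.2
shift cm [0.07 0.04 0.72] turn 0.001 tilt [-1.e-04  2.e-04 -1.e+00] t 8.15 open 0.02743527595750019 tcp [0.5797 0.1185 0.0652] F [ 0.66 -0.34 -0.77] grip 59.19639229774475
[0.57879126 0.11851608 0.04242808]
```

View pics/ov2.png

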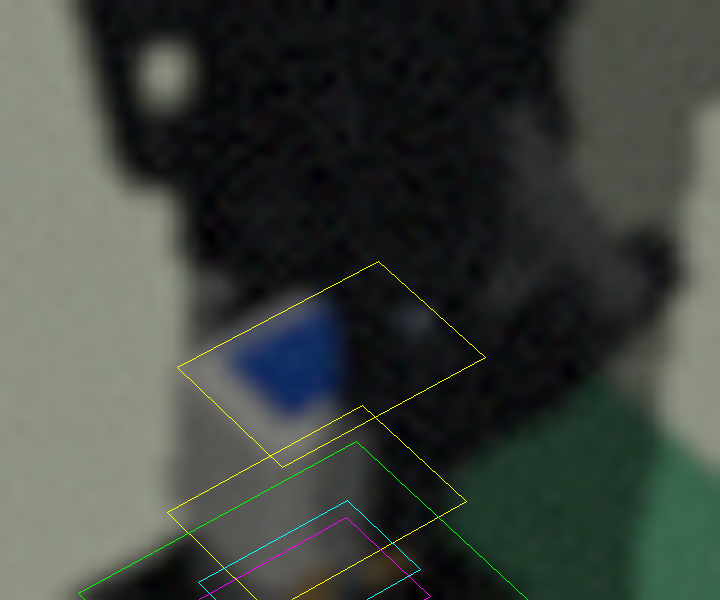

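The overlay and image agree to about 1–2 px, inside the chamfer's catch. The white top's left corner is at crop (190,355), predicted (178,367). I'm going down gently by feel.

```bash
for i in 1; do python3 -m jog '[[0,0,0.3,0,0,0,0],[0,0,0.3,0,0,0,0],[0,0,0.3,0,0,0,0],[0,0,0,0,0,0,0]]'; done && python3 -m jog '[[0,0,0.2,0,0,0,0],[0,0,0.2,0,0,0,0],[0,0,0,0,0,0,0]]'; python3 -c "
from h import *
p=np.load('p.npy'); m=w(p[:3],[0,-.065,.036])[0]; need([m[0],m[1],.0408],p[2]+np.pi/2)"
```

```text
t: 8.7
tcp_pos: [0.5795, 0.1183, 0.0559]
tcp_rot: [0.049, -3.141, 0.0]
ft_force: [-0.6, 0.9, -0.6]
opening: 0.0273
grip_force: 59.2
t: 9.07
tcp_pos: [0.5795, 0.1183, 0.0521]
tcp_rot: [0.049, -3.141, 0.0]
ft_force: [-0.4, -0.7, -0.9]
opening: 0.0272
grip_force: 59.2
shift cm [0.05 0.06 1.13] turn 0.001 tilt [-4.e-04 -1.e-04 -1.e+00] t 9.075 open 0.02717898926125488 tcp [0.5795 0.1183 0.0521] F [-0.39 -0.71 -0.93] grip 59.19634938240051
```

It is in the hole with no force, 7 mm deep. Continuing.

```bash
python3 -m jog '[[0,0,0.3,0,0,0,0],[0,0,0.3,0,0,0,0],[0,0,0.3,0,0,0,0],[0,0,0,0,0,0,0]]'&& python3 -m jog '[[0,0,0.2,0,0,0,0],[0,0,0.2,0,0,0,0],[0,0,0,0,0,0,0],[0,0,0,0,0,0,0]]'; python3 -c "
from h import *
p=np.load('p.npy'); m=w(p[:3],[0,-.065,.036])[0]; need([m[0],m[1],.0408],p[2]+np.pi/2)"
```

```text
t: 9.57
tcp_pos: [0.5795, 0.1184, 0.0429]
tcp_rot: [0.049, -3.141, 0.0]
ft_force: [-0.9, 0.2, -1.4]
opening: 0.0272
grip_force: 59.2
t: 10.07
tcp_pos: [0.5798, 0.1185, 0.0412]
tcp_rot: [-0.049, 3.14, -0.002]
ft_force: [-5.7, -2.4, 14.0]
opening: 0.027
grip_force: 61.1
shift cm [0.07 0.04 0.04] turn 0.001 tilt [ 8.0e-04 -1.5e-03 -1.0e+00] t 10.075 open 0.026974279489971015 tcp [0.5798 0.1185 0.0412] F [-5.66 -2.38 14.03] grip 61.133447885513306
```

It is seated on the shoulder (14 N at the expected height). I'll press a little more, release and rise.

```bash
python3 -m jog '[[0,0,0.1,0,0,0,0],[0,0,0,0,0,0,0]]' && python3 -m jog '[[0,0,-0.2,0,0,0,0.6],[0,0,0,0,0,0,0.6],[0,0,0,0,0,0,0.6],[0,0,0,0,0,0,0.6],[0,0,-1,0,0,0,0.6],[0,0,-3,0,0,0,0.6],[0,0,-5,0,0,0,0.6],[0,0,-5,0,0,0,0.6],[0,0,0,0,0,0,0.6]]'; python3 -c "
from h import *
p=np.load('p.npy'); m=w(p[:3],[-.0,.025,.0575])[0]; need([m[0],m[1],.0575],p[2]); print(m)
u,v,k=280,205,7
im=cv2.resize(viewer.capture('scene')[v:v+85,u:u+110,::-1],None,fx=k,fy=k,interpolation=2)
cv2.imwrite('pics/seat.png',im)"
```

```text
t: 10.32
tcp_pos: [0.5798, 0.1185, 0.0412]
tcp_rot: [-0.049, 3.14, -0.004]
ft_force: [-8.1, -3.2, 22.4]
opening: 0.0273
grip_force: 62.3
t: 11.45
tcp_pos: [0.5819, 0.1197, 0.185]
tcp_rot: [-0.049, 3.133, 0.002]
ft_force: [0.5, -0.6, -0.4]
opening: 0.0512
grip_force: 0.0
shift cm [ 0.38  8.91 12.76] turn -1.569 tilt [ 0.008   0.0014 -1.    ] t 11.45 open 0.05117184483906089 tcp [0.5819 0.1197 0.185 ] F [ 0.47 -0.57 -0.4 ] grip 0.0
[0.57634037 0.20886981 0.0575    ]
```

View pics/seat.png

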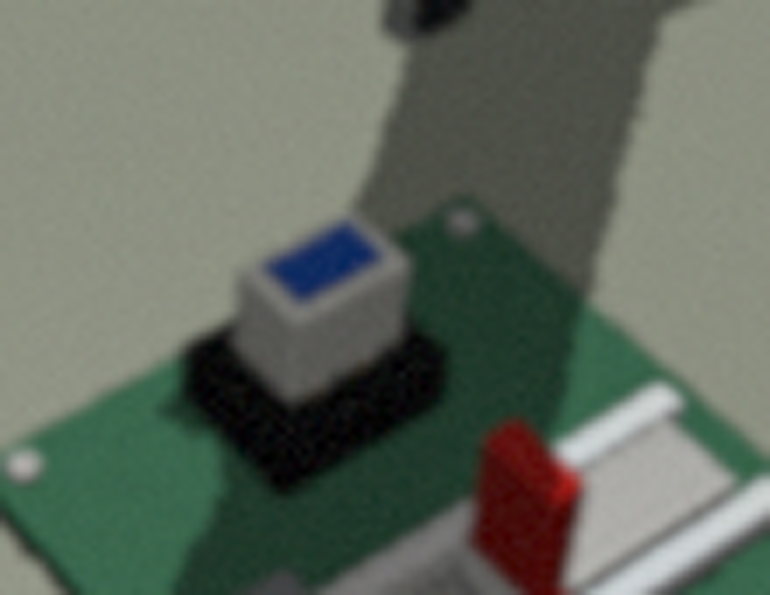

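The insert is upright and flush on the block: top at about (320,250), housing resting on the socket, and the slide still home. Next is the handle.

```bash
python3 -m jog '[[0.2,3,0,0,0,0,0.6],[0.2,3,0,0,0,0,0.6],[0,2.9,0,0,0,0.1747,0.6],[0,0,0,0,0,0.1747,0.6],[0,0,0,0,0,0.1747,0.6],[0,0,0,0,0,0.1747,0.6],[0,0,0,0,0,0.1747,0.6],[0,0,0,0,0,0.1747,0.6],[0,0,0,0,0,0.1747,0.6],[0,0,0,0,0,0.1747,0.6],[0,0,0,0,0,0.1747,0.6],[0,0,0,0,0,0,0.6],[0,0,0,0,0,0,0.6]]'; python3 -c "
from h import *
p=np.load('p.npy'); m=w(p[:3],[-.0,.025,.0575])[0]; need([m[0],m[1],.04],p[2])"
```

```text
t: 13.12
tcp_pos: [0.5724, 0.2072, 0.1796]
tcp_rot: [-2.184, -2.257, 0.002]
ft_force: [0.9, 0.4, -0.8]
opening: 0.0511
grip_force: 0.0
shift cm [ 0.16  0.41 13.96] turn 0.003 tilt [-1.2e-03 -4.0e-04 -1.0e+00] t 13.125 open 0.05110601427100008 tcp [0.5724 0.2072 0.1796] F [ 0.9   0.36 -0.83] grip 0.0
```

```bash
python3 -m jog '[[0.16,0.4,3,0,0,0,0.6],[0,0,3,0,0,0,0.6],[0,0,3,0,0,0,0.6],[0,0,2,0,0,0,0.6],[0,0,1.5,0,0,0,0.6],[0,0,1,0,0,0,0.6],[0,0,0.4,0,0,0,0.6],[0,0,0,0,0,0,0.6]]'; python3 -m jog '[[0,0,0,0,0,0,0],[0,0,0,0,0,0,0],[0,0,0,0,0,0,0],[0,0,0,0,0,0,0],[0,0,0,0,0,0,0],[0,0,0,0,0,0,0],[0,0,0,0,0,0,0]]'; python3 -c "
from h import *
p=np.load('p.npy'); m=w(p[:3],[-.0,.025,.0575])[0]; need([m[0],m[1],.04],p[2])
u,v,k=300,230,6
cv2.imwrite('pics/grip2.png',viewer.capture('scene')[:,:,::-1]); cv2.imwrite('pics/grip2t.png',viewer.capture('top')[:,:,::-1])"
```

```text
t: 14.12
tcp_pos: [0.577, 0.2091, 0.0415]
tcp_rot: [2.188, 2.254, 0.001]
ft_force: [0.5, 0.4, -0.0]
opening: 0.0516
grip_force: 0.0
t: 15.0
tcp_pos: [0.5776, 0.209, 0.0419]
tcp_rot: [2.188, 2.253, 0.002]
ft_force: [1.7, -0.4, 4.8]
opening: 0.0131
grip_force: 60.4
shift cm [-0.01 -0.12  0.19] turn -0.0 tilt [ 1.5e-03  3.0e-04 -1.0e+00] t 15.0 open 0.01309255926202021 tcp [0.5776 0.209  0.0419] F [ 1.74 -0.36  4.81] grip 60.40671229362488
```

The handle is gripped with the slide home. Pointer to mark measures 32–33 mm, so I'll pull about 32.5 mm and then check.

```bash
python3 -m jog '[[0,-0.3,0,0,0,0,0],[0,-0.5,0,0,0,0,0],[0,-0.5,0,0,0,0,0],[0,-0.5,0,0,0,0,0],[0,-0.5,0,0,0,0,0],[0,-0.5,0,0,0,0,0],[0,-0.3,0,0,0,0,0],[0,-0.15,0,0,0,0,0],[0,0,0,0,0,0,0],[0,0,0,0,0,0,0],[0,0,0,0,0,0,0]]'; python3 -c "
from h import *
p=np.load('p.npy'); m=w(p[:3],[-.0,.025,.0575])[0]; need([m[0],m[1],.04],p[2])
o=[]
for n,u,v in (('scene',350,275),('top',150,195)):
    im=viewer.capture(n)[:,:,::-1]; cv2.imwrite('pics/pull_%s.png'%n,im)
    o.append(cv2.resize(im[v:v+50,u:u+40],None,fx=10,fy=10,interpolation=2))
cv2.imwrite('pics/pull.png',np.hstack(o))"
```

```text
t: 16.48
tcp_pos: [0.5459, 0.2081, 0.0419]
tcp_rot: [2.187, 2.253, 0.005]
ft_force: [6.8, -0.1, 4.1]
opening: 0.0129
grip_force: 60.2
shift cm [-0.01  3.04  0.2 ] turn -0.001 tilt [ 0.0033  0.001  -1.    ] t 16.475 open 0.01291561405197635 tcp [0.5459 0.2081 0.0419] F [ 6.82 -0.07  4.12] grip 60.22139132022858
```

View pics/pull.png

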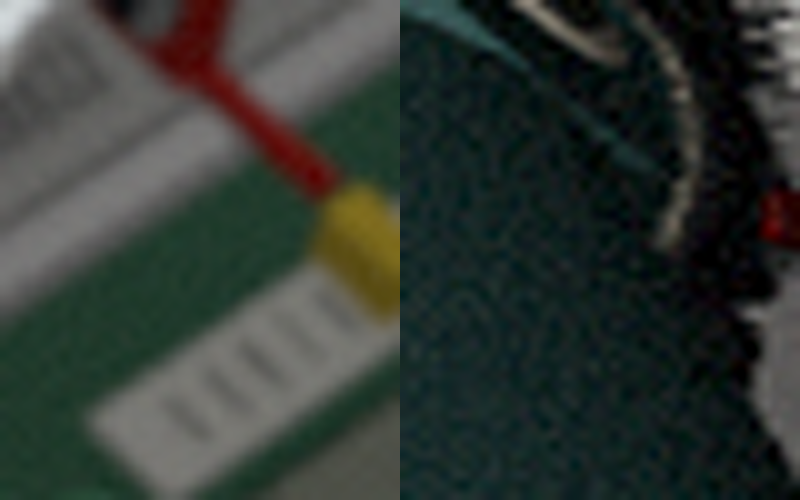

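The pointer tip at crop (325,178) lies in line with the mark at (350,193), but about 1–2 mm short. I'm pulling 1.5 mm more and checking once closely.

```bash
python3 -m jog '[[0,-0.15,0,0,0,0,0],[0,0,0,0,0,0,0],[0,0,0,0,0,0,0],[0,0,0,0,0,0,0]]'; python3 -c "
from h import *
p=np.load('p.npy'); m=w(p[:3],[-.0,.025,.0575])[0]; need([m[0],m[1],.04],p[2])
u,v=365,275
im=viewer.capture('scene')[:,:,::-1]
cv2.imwrite('pics/fin.png',cv2.resize(im[v:v+36,u:u+40],None,fx=16,fy=16,interpolation=2))
print(((proj('scene',w(p[:3],[[0,.074,.031],[-.01,.074,.031]]))-[u,v]+.5)*16-.5).round())"
```

```text
t: 17.08
tcp_pos: [0.5445, 0.208, 0.0419]
tcp_rot: [2.187, 2.252, 0.005]
ft_force: [6.8, -0.6, 3.2]
opening: 0.0131
grip_force: 60.2
shift cm [-0.01  3.18  0.2 ] turn -0.001 tilt [ 0.0035  0.001  -1.    ] t 17.075 open 0.01306779724221713 tcp [0.5445 0.208  0.0419] F [ 6.84 -0.6   3.22] grip 60.23525297641754
[[106. 429.]
 [166. 389.]]
```

View pics/fin.png

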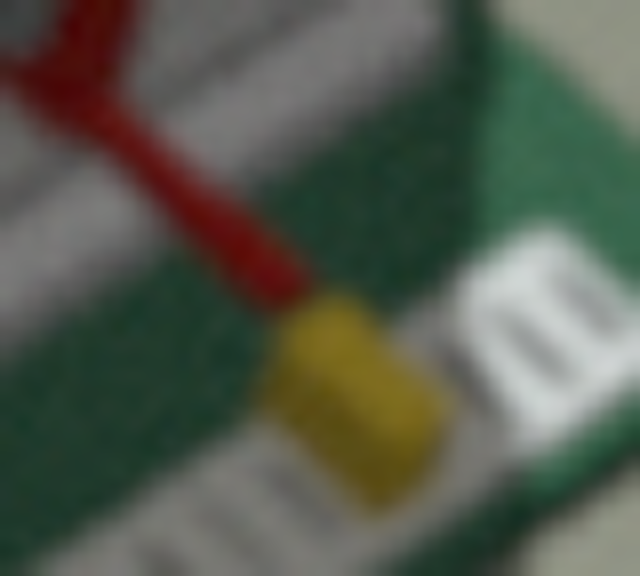

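The pointer's centreline meets the mark's near edge at about (313,319), and that edge's middle is at (313,320). The slide is held with about 60 N of grip against the spring, so I'm handing in.

```bash
python3 -c "
from plant import env
print(env.job_done())"
```

```text
the job is handed in; nothing more can be done
None
```

I plugged the white insert fully home in the socket, pulled the slide about 33 mm so its pointer lines up with the middle of the yellow mark, and handed the job in at about 17 s with the gripper still holding it; no verdict came back.

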